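# Lean the draining board in its stand behind the gate

## Robot

A 7-joint arm with a two-finger parallel gripper is mounted at the origin on a cart in front of the work surface, level with it; the furniture and walls round the work are solid. World frame = base frame: x ahead of the robot, y to its left, z up, the work surface at z = 0. Lengths are in mm, angles in rad, forces in N, time in s.
With the tool pointing down it reaches from about 400 to 900 mm from the base axis. Payload 5.5 kg.
Tool frame: the origin (TCP) lies between the finger pads; the fingertips stand 25 mm ahead of it and the grasp point (between the pads) lies 6 mm ahead of it; z points along the fingers, y is the line along which they close (so a half turn about z gives the same grasp; the last joint's range is limited). The gripper opens to 92 mm and grips with 3 to 60 N. Pads are 19 mm wide; open, the fingers measure 130 mm over their backs; the gripper's body (75 mm by 190 mm) begins 47 mm behind the grasp point.
Start: joints at [1.583, 0.501, -0.427, 1.55, 0.221, 1.138, -0.21], TCP at [161.349, -629.655, 251.729] pointing down, gripper open.
Joint ranges: [-2.88, 2.88], [-0.31, 2.03], [-1.54, 1.56], [0.2, 2.42], [-1.41, 4.55], [0.19, 2.02], [-2.57, 2.57]. Speed limits (rad/s): [2.57, 2.57, 3.14, 3.14, 3.14, 3.14, 3.14].

## Interface

Orientations are given as [roll, pitch, yaw] about the fixed x, y, z axes, in that order (R = Rz(yaw) Ry(pitch) Rx(roll)).
In Python, from rig import sensors, cams, workorder gives the robot as it stands. The module is installed in compiled form; this text tells all that it offers.
- The arm moves only by the tool apply_moves, never from a script. Its argument "plan" is a list of rows, each an object with "linear": the shift along the world's x, y, z in mm, a list of three; "turn": the turn, a rotation vector about the world's x, y, z in degrees, a list of three; "gripper": the opening, from -1 (shut) to 1 (fully open). A call has 1 to 5 rows; each row is the pose to reach, as a shift and turn from the pose commanded when the call began; what a row does not reach only later rows make up. A row lasts 1/10 s, in which the tool goes at most 50 mm and 8.59 degrees, less where a joint would pass 70% of its speed; a pose out of reach is approached as far as the arm can. A call with a gripper value outside its range is refused whole. The fingers move at their own pace and stop on an object; the grip force is fixed at half the most. Time passes only in rows, so rows that repeat a pose let the fingers close. It gives the time, the measured TCP pose, the force, the opening and the grip force at its end, in the units of the state.
- sensors.observe(): the state, without advancing time (a new reading comes with each control period).
- cams.capture(name): name is "side" or "top" or "wrist"; returns a dict with "img" (384x512x3 uint8, red, green, blue), "depth" (384x512 float32, mm along the optical axis (not along the pixel's ray), 0 where there is no reading), "camera_matrix" (3x3 intrinsics, pixels), "distortion" ([k1, k2, p1, p2, k3] as OpenCV has them; the pictures are not rectified), "world_to_cam" (4x4, takes a point from world to camera coordinates); the wrist camera has in their place "T_tool_cam" (4x4, takes a point from camera to tool coordinates, whose origin is the TCP and whose axes are the flange's). Camera axes: x right, y down, z forward; pixel columns grow to the right and rows downward; lengths in mm; the calibration is good to about 2 mm. A picture is of the moment at which its call begins: read the wrist's pose just before it.
- workorder.finish_job(): hands the job in; it is judged then, once.
The state is a dict: "time": time; "joint_pos": joint angles; "joint_vel": joint speeds; "tau": joint torques, N m; "tool_pos": TCP position; "tool_rot": TCP orientation; "contact_force": force on the tool from outside, world axes, zero at the start; "torque": the same for the moment, N m; "opening": finger opening in mm; "finger_force": force on a finger pad.
Only numpy, scipy, OpenCV 4.12 (cv2) and the standard library are available. Lean on these libraries where they do the work, as an engineer would, in place of code of your own. Each camera call takes 0.05 s, during which the arm holds its last target. There are 200 camera calls.

## Task

Put the draining board up to dry in its stand: slide the retaining gate fully aside, push the board in until its foot drops into the groove behind the step, tip it up so that it leans against the back wall, midway along it, then slide the gate fully home so that its arm bars the board again. Leave the cup, the beaker and the bottle round the stand undisturbed.

Things in the scene. Friction and masses are not known exactly. Their poses are not given: they have to be found in the camera images.
- stand: fixed bare aluminium draining stand. Origin at bench level under the rear face of the step, middle of the width; x from the open front to the back wall, y towards the gate's side, z up. In mm: base plate 4 thick, x -155 to 88, y -88 to 88; ramp 150 wide, from base level at x -26 up to 12 high at x -7, ending in a step (12 high) whose rear face is at x 0.
- groove (a point): middle of the groove's floor, behind the step: 16 mm wide (stand x 0 to 16), 150 mm long, floor 4 mm above the bench; bounded behind by a rib (stand x 16 to 22, top 20 mm high). A board pushed over the step drops into the groove and stops hard against the rib.
- front_rail (a point): top middle of the front rail, a dark round bar 10 mm thick along the stand's y, 156 mm long, at stand x -135, its top 44 mm above the bench
- wall_top (a point): top middle of the front face of the back wall: flat upright plate, 150 mm wide, 225 mm high, front face at stand x 74
- board: loose flat white plastic board 200 x 100 x 9 mm (too wide to grip across), 0.25 to 0.5 kg; origin at its middle, x along the length to the foot end, z out of the ribbed face. It starts ribbed side up across the front rail, sloping about 20 degrees, foot on the base plate before the ramp (stand x -26). When up, it leans about 18 degrees from vertical, plain face to the front.
- board_foot (a point): middle of the board's foot end face
- board_top (a point): middle of the board's top end face; at the start it overhangs the rail to the front, about 75 mm above the bench at stand x -212; about 60 mm high at x -183 once the foot is in the groove. Pushed level by upright fingers it tends to jam there; it rises when lifted from below, e.g. on fingers tilted about 40 degrees, sloping down and forward under the end.
- gate (a joint): travel of the retaining gate along the stand's y, in m: 0 = home (its arm reaches in over the groove and bars the board), 0.055 = fully aside, away from the board (stop). It stays where it is left; sliding takes about 2 N.
- gate_knob (a point): top centre of the gate's upright knob: black, 20 mm diameter over its upper 22 mm, then a 16 mm post down to a black carriage 18 mm above the bench; knob top 102 mm above the bench, at x -35 of the stand, y 120 when home. The gate's dark steel arm, 10 mm thick, 47 mm high, runs from the post to y 25 at x -3 when home.
- sample_cup: bystander: lidded sample cup, 46 x 57 mm high, in front of the gate; origin at the centre of its underside
- beaker: bystander: clear beaker, 55 x 68 mm high, behind the back wall; origin at the centre of its underside
- buffer_bottle: bystander: bottle with screw cap, 52 x 112 mm high, behind the stand on the gate's side; origin at the centre of its underside
Things that resemble listed ones, but are neither listed nor needed, are in the scene too. What is shaped like the board but blue is not meant.

How it is judged (in metres and radians):
On the way, in this order (a step that is already met when the one before it is completed fails the run):
1. the gate is slid aside, more than 47 mm from home (value of joint gate above 0.047 m), for 0.2 s.
2. with the gate still more than 40 mm aside, the board leans on the back wall with its foot in the groove (x of board_foot in the frame of stand between -0.002 and 0.02 m and y of board_foot in the frame of stand between -0.02 and 0.02 m and z of board_foot in the frame of stand below 0.014 m and x of board_top in the frame of stand between 0.045 and 0.08 m and y of board_top in the frame of stand between -0.03 and 0.03 m and height (world z) of board_top above 0.175 m and value of joint gate above 0.04 m), for 0.2 s.
At the end, for the whole second after the job is handed in: The board is at rest, its foot end in the groove (its middle -2 to 20 mm behind the step's rear face, under 14 mm high, within 20 mm of the stand's middle), its top end 45 to 80 mm behind the step's rear face, over 175 mm high and within 30 mm of the middle; the gate is home within 8 mm (x of board_foot in the frame of stand between -0.002 and 0.02 m and y of board_foot in the frame of stand between -0.02 and 0.02 m and z of board_foot in the frame of stand below 0.014 m and x of board_top in the frame of stand between 0.045 and 0.08 m and y of board_top in the frame of stand between -0.03 and 0.03 m and height (world z) of board_top above 0.175 m and value of joint gate below 0.008 m and linear speed of board below 0.02 m/s and angular speed of board below 0.1 rad/s); the robot touches nothing.
It fails at once if the sample cup is moved more than 20 mm or tipped (distance of sample_cup from where it was at the start of the episode above 0.02 m or angle between sample_cup's own z axis and vertical above 0.3 rad).
It fails at once if the beaker is moved more than 20 mm or tipped (distance of beaker from where it was at the start of the episode above 0.02 m or angle between beaker's own z axis and vertical above 0.3 rad).
It fails at once if the buffer bottle is moved more than 20 mm or tipped (distance of buffer_bottle from where it was at the start of the episode above 0.02 m or angle between buffer_bottle's own z axis and vertical above 0.3 rad).
It also fails if it takes over 64 s, if anything falls off the work surface, if the arm or the gripper's body presses on something with over 40 N, if the wrist force passes 120 N, or if a joint passes its speed limit or range.

## Working session

There is one attempt and no reset: what is moved stays moved. The work goes in short steps, Python scripts to look and compute and a tool call to move; the robot and the scene stay as the last step left them, time stands still between calls to the robot, and variables do not carry over. Pictures are saved under pics/ and viewed, at most 10 in all, crops included, and the job is handed in when it is done.

Besides the shell and the picture viewer there is one more tool, called after ">>>" as name([rows], argument=value, ...), one row to a line, values as JSON. apply_moves: Moves the arm, as the interface text tells. Its arguments: {"type":"object","properties":{"plan":{"type":"array"}},"required":["plan"]}

```bash
mkdir -p pics; cat > h.py <<'E'
import numpy as np, cv2, pickle
from rig import sensors, cams
def grab(n,save=None):
    s=sensors.observe(); c=cams.capture(n); c['state']=s
    if n=='wrist':
        from scipy.spatial.transform import Rotation as R
        T=np.eye(4);T[:3,:3]=R.from_euler('xyz',s['tool_rot']).as_matrix();T[:3,3]=s['tool_pos']
        c['world_to_cam']=np.linalg.inv(T@c['T_tool_cam'])
    if save:
        cv2.imwrite(f'pics/{save}.png',c['img'][:,:,::-1]); pickle.dump(c,open(f'pics/{save}.pkl','wb'))
    return c
def cloud(c):
    h,w=c['depth'].shape; v,u=np.mgrid[:h,:w]
    p=cv2.undistortPoints(np.stack([u,v],-1).reshape(-1,1,2).astype(np.float64),c['camera_matrix'],np.array(c['distortion'])).reshape(h,w,2)
    d=c['depth'].astype(float); P=np.dstack([p[...,0]*d,p[...,1]*d,d,np.ones_like(d)])
    W=P@np.linalg.inv(c['world_to_cam']).T; W=W[...,:3]; W[d==0]=np.nan; return W
def proj(c,pts):
    M=c['world_to_cam']; r,_=cv2.Rodrigues(M[:3,:3])
    return cv2.projectPoints(np.array(pts,float).reshape(-1,1,3),r,M[:3,3],c['camera_matrix'],np.array(c['distortion']))[0].reshape(-1,2)
def load(n): return pickle.load(open(f'pics/{n}.pkl','rb'))
E
python3 - <<'E'
from h import *
a=grab('side','s0');b=grab('top','t0')
print(a['state'])
for c in(a,b): print(np.round(np.linalg.inv(c['world_to_cam'])[:3],2))
cv2.imwrite('pics/a.png',cv2.resize(np.vstack([a['img'],b['img']])[:,:,::-1],(400,600)) )
E
```

```text
{'time': 0.0, 'joint_pos': array([ 1.58318365,  0.50185319, -0.42679357,  1.55149392,  0.22075721,
        1.13826889, -0.21028755]), 'joint_vel': array([ 9.98044886e-05,  2.22381002e-04, -1.13684465e-03,  4.97021941e-04,
       -3.78367798e-04,  8.99984931e-04,  3.43230320e-04]), 'tau': array([ 9.60630291e-05, -5.66596019e+01, -5.81635237e+00, -2.79111975e+01,
       -6.86679035e-02,  3.10283597e-02,  2.08438478e-04]), 'tool_pos': array([ 161.13065452, -629.0191617 ,  250.65687764]), 'tool_rot': array([-3.13962021e+00, -1.08100099e-04,  2.50872718e-01]), 'contact_force': array([ 0.38209515, -0.54999431,  0.57153145]), 'torque': array([-0.00523945,  0.0305862 , -0.02110556]), 'finger_force': 0.0, 'opening': 91.85325658550289}
[[ 9.9000e-01 -9.0000e-02  1.4000e-01  4.4913e+02]
 [-1.7000e-01 -5.5000e-01  8.2000e-01 -9.7947e+02]
 [ 0.0000e+00 -8.3000e-01 -5.6000e-01  8.6290e+02]]
[[-2.00000e-02 -9.90000e-01  1.60000e-01  4.55570e+02]
 [-1.00000e+00  2.00000e-02  0.00000e+00  6.59400e+01]
 [-1.00000e-02 -1.60000e-01 -9.90000e-01  1.19513e+03]]
```

View pics/s0.png

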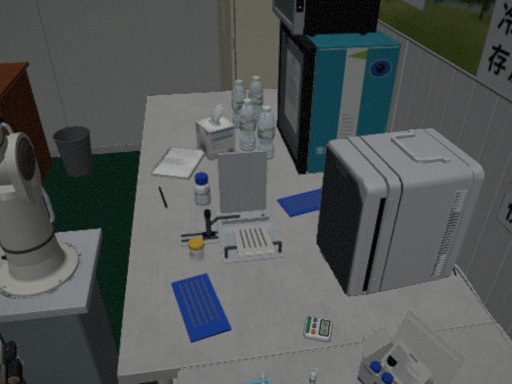

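View pics/t0.png

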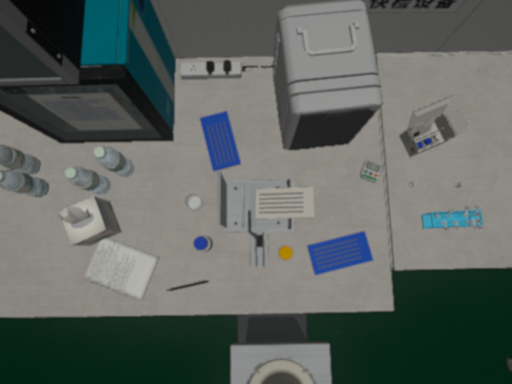

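The side picture shows the stand's wall at about (243,183), the white board at (255,240), the gate knob at (208,215), the cup at (197,247), the bottle at (202,188), and blue boards at (200,305) and (300,202). The top picture shows the white ribbed board at (285,203), the gate at (258,245), the cup at (286,253), the beaker at (194,202) and the bottle at (202,243).

Board candidates are white (285,203), blue (340,253) and blue (220,140). The white one lying on the front rail is the one meant. I'll confirm it in a crop and measure.

```bash
python3 - <<'E'
from h import *
b=load('t0');a=load('s0')
def up(c,u0,v0,w,h,k): return cv2.resize(c['img'][v0:v0+h,u0:u0+w,::-1],None,fx=k,fy=k,interpolation=cv2.INTER_CUBIC)
A=up(a,170,140,130,130,3);B=up(b,180,150,150,130,3)
cv2.imwrite('pics/c0.png',np.hstack([A[:, :345],B]))
W=cloud(b);S=cloud(a)
for u,v in [(300,203),(258,203),(310,190),(310,215),(225,205),(225,180),(258,240),(286,253),(194,202),(202,243),(240,185),(240,225)]: print('top',u,v,np.round(W[v,u]))
for u,v in [(208,213),(197,242),(203,178),(243,160),(255,240)]: print('side',u,v,np.round(S[v,u]))
E
```

```text
top 300 203 [597. -77.  67.]
top 258 203 [606.  58.  17.]
top 310 190 [ 637. -109.   78.]
top 310 215 [ 557. -106.   79.]
top 225 205 [595. 165.  74.]
top 225 180 [689. 170.   8.]
top 258 240 [481.  61. 101.]
top 286 253 [439. -27.  55.]
top 194 202 [612. 272.  32.]
top 202 243 [475. 232. 114.]
top 240 185 [672. 119.   1.]
top 240 225 [534. 120.   6.]
side 208 213 [481.  50.  99.]
side 197 242 [442. -21.  55.]
side 203 178 [479. 227. 109.]
side 243 160 [602. 171. 196.]
side 255 240 [606. -33.  50.]
```

View pics/c0.png

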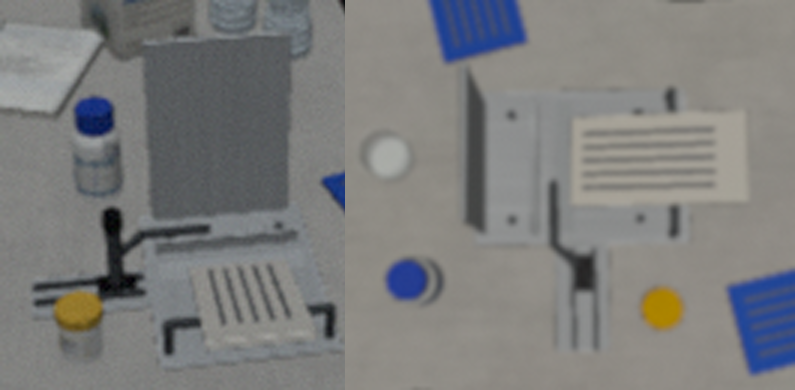

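The crop confirms it: the white ribbed board lies on the rail, with the gate home and its arm over the groove. Next I'll fit the stand frame and the board.

```bash
cat > fit.py <<'E'
from h import *
def box(P,x,y,z):
    m=np.isfinite(P[...,0])
    for i,(l,h) in enumerate((x,y,z)): m&=(P[...,i]>l)&(P[...,i]<h)
    return m
E
python3 - <<'E'
from fit import *
a=load('s0');b=load('t0');S=cloud(a);W=cloud(b)
# wall face from side
m=box(S,(500,700),(140,200),(60,215));p=S[m]
c=np.median(p,0);
A=np.c_[p[:,0],p[:,2],np.ones(len(p))];k,*_=np.linalg.lstsq(A,p[:,1],rcond=None)
r=p[:,1]-A@k;g=abs(r)<6;k,*_=np.linalg.lstsq(A[g],p[g,1],rcond=None)
print('wall y= ',k,len(p),'x range',np.percentile(p[g,0],[.5,99.5]),'z',np.percentile(p[:,2],[1,99]))
# wall edges by z rows
for z in (80,120,160,200):
    q=p[g][abs(p[g][:,2]-z)<10]; print(z,q[:,0].min(),q[:,0].max(),q[:,1].mean())
for n,P,c in (('s',S,a),('t',W,b)):
    im=c['img'].astype(int)
    m=box(P,(440,520),(20,100),(80,115)); q=P[m]; print('knob',n,len(q),np.median(q,0),q.min(0),q.max(0))
    m=box(P,(420,470),(-60,10),(45,65)); q=P[m]; print('cup',n,len(q),np.median(q,0),q.min(0),q.max(0))
    m=box(P,(500,700),(-150,60),(12,100))&(im.min(2)>120)&(im[...,0]-im[...,2]>12); q=P[m]
    h=im[m]; print('board',n,len(q),q.min(0),q.max(0))
    A=np.c_[q[:,:2],np.ones(len(q))];k,*_=np.linalg.lstsq(A,q[:,2],rcond=None);r=q[:,2]-A@k
    print(' plane',k,r.std(), np.degrees(np.arctan(np.hypot(*k[:2]))))
    ctr=cv2.findContours(m.astype(np.uint8),0,1)[0];ct=max(ctr,key=cv2.contourArea);rc=cv2.minAreaRect(ct);bp=cv2.boxPoints(rc);print(' px',bp.round(1).tolist())
    # intersect rays with plane
    u=cv2.undistortPoints(bp.reshape(-1,1,2).astype(float),c['camera_matrix'],np.array(c['distortion'])).reshape(-1,2)
    M=np.linalg.inv(c['world_to_cam']);o=M[:3,3]
    for uu in u:
        d=M[:3,:3]@np.r_[uu,1]; t=(k[0]*o[0]+k[1]*o[1]+k[2]-o[2])/(d[2]-k[0]*d[0]-k[1]*d[1]); print('  corner',(o+t*d).round(1))
print(a['img'][240,255],b['img'][203,300],b['img'][190,240])
E
```

```text
wall y=  [-5.01821633e-03 -1.31500920e-04  1.70595378e+02] 2031 x range [523.14359587 671.72244674] z [ 61.65186002 213.73001425]
80 522.9933697947151 670.7532001181905 167.48416353070795
120 522.2890064179239 669.9106836611825 167.46607930114757
160 523.550409019866 669.9924058713289 167.69841790744832
200 522.6717768176931 672.5005913575842 167.49408294110043
knob s 55 [476.77021476  52.62958615  97.13486878] [467.03280449  45.22902249  80.69271003] [486.81661523  68.30444511 105.31800796]
cup s 161 [438.8007778  -28.75938972  55.53341437] [420.13137891 -48.41915652  45.12838445] [459.38068582   0.47948226  61.43836565]Traceback (most recent call last):
  File "<stdin>", line 17, in <module>
    return umr_minimum(a, axis, None, out, keepdims, initial, where)
ValueError: zero-size array to reduction operation minimum which has no identity
```

```bash
python3 - <<'E'
from fit import *
a=load('s0');b=load('t0')
for n,c in (('s',a),('t',b)):
    P=cloud(c);im=c['img'].astype(int)
    print(n,im[240,255] if n=='s' else (im[203,308],im[185,245],im[210,272]))
    m=box(P,(430,520),(20,100),(85,115)); q=P[m]; print('knob',n,len(q),np.median(q,0))
    m=box(P,(500,700),(-150,60),(20,100)); q=P[m]
    A=np.c_[q[:,:2],np.ones(len(q))];k=np.array([0,-.36,36.])
    for i in range(8):
        r=q[:,2]-A@k;g=abs(r)<(15 if i<3 else 5);k,*_=np.linalg.lstsq(A[g],q[g,2],rcond=None)
    print(' plane',k,g.sum(),'tilt',np.degrees(np.arctan(np.hypot(*k[:2]))))
    f=q[g]
    for y in range(-130,70,15):
        s=f[abs(f[:,1]-y)<7]
        if len(s)>5: print('  y',y,'x',np.percentile(s[:,0],[2,98]).round(1),'z',np.median(s[:,2]).round(1))
    print('  y range',np.percentile(f[:,1],[0.5,99.5]))
E
```

```text
s [139 139 135]
knob s 50 [476.62285553  52.79140465  98.63135835]
 plane [-9.49729324e-04 -3.44282690e-01  3.91671784e+01] 881 tilt 18.997765964324067
  y -115 x [547.9 643.3] z 77.3
  y -100 x [547.4 642.1] z 73.5
  y -85 x [549.2 644.3] z 68.4
  y -70 x [550.8 644.3] z 63.1
  y -55 x [550.7 644.5] z 58.5
  y -40 x [549.7 642. ] z 52.9
  y -25 x [549.8 646.5] z 47.6
  y -10 x [552.4 645.7] z 42.5
  y 5 x [550.4 647.3] z 36.7
  y 20 x [552.1 645.1] z 31.8
  y 35 x [554.  647.7] z 26.3
  y 50 x [555.9 649.6] z 21.5
  y range [-121.33339233   52.37110617]
t (array([164, 160, 151]), array([136, 137, 137]), array([159, 155, 145]))
knob t 32 [482.25777916  56.67576411 102.81311295]
 plane [-2.22606547e-03 -3.47016943e-01  4.08880977e+01] 1632 tilt 19.138005733015323
  y -115 x [553.2 649.9] z 78.6
  y -100 x [551.4 648.3] z 74.5
  y -85 x [551.8 648.9] z 69.5
  y -70 x [554.6 650.3] z 64.1
  y -55 x [553.3 651. ] z 59.0
  y -40 x [553.9 652.5] z 53.5
  y -25 x [554.7 651. ] z 48.8
  y -10 x [556.  651.2] z 42.9
  y 5 x [556.4 653. ] z 37.8
  y 20 x [557.1 654.1] z 32.4
  y 35 x [557.9 653.8] z 27.2
  y 50 x [558.5 653.3] z 22.6
  y range [-120.62338931   55.68027591]
```

>>> apply_moves([
  {"linear": [20, 45, 0], "turn": [0, 0, -5], "gripper": 1},
  {"linear": [40, 90, 0], "turn": [0, 0, -10], "gripper": 1},
  {"linear": [60, 135, 0], "turn": [0, 0, -14.4], "gripper": 1},
  {"linear": [80, 180, 0], "turn": [0, 0, -14.4], "gripper": 1},
  {"linear": [100, 225, 0], "turn": [0, 0, -14.4], "gripper": 1},
])

```text
time: 0.6
tool_pos: [261.8, -402.5, 251.4]
tool_rot: [-3.141, 0.0, -0.001]
contact_force: [1.4, 0.2, 0.5]
opening: 91.8
finger_force: 0.0
```

>>> apply_moves([
  {"linear": [20, 45, 0], "turn": [0, 0, 0], "gripper": 1},
  {"linear": [40, 90, 0], "turn": [0, 0, 0], "gripper": 1},
  {"linear": [60, 135, 0], "turn": [0, 0, 0], "gripper": 1},
  {"linear": [80, 180, 0], "turn": [0, 0, 0], "gripper": 1},
  {"linear": [100, 225, 0], "turn": [0, 0, 0], "gripper": 1},
])

```text
time: 1.1
tool_pos: [361.5, -177.8, 251.7]
tool_rot: [3.141, 0.0, -0.001]
contact_force: [0.9, -0.0, 0.3]
opening: 91.9
finger_force: 0.0
```

>>> apply_moves([
  {"linear": [20, 45, 0], "turn": [0, 0, 0], "gripper": 1},
  {"linear": [40, 90, 0], "turn": [0, 0, 0], "gripper": 1},
  {"linear": [70, 135, 0], "turn": [0, 0, 0], "gripper": 1},
  {"linear": [90, 180, 0], "turn": [0, 0, 0], "gripper": 1},
  {"linear": [90, 180, 0], "turn": [0, 0, 0], "gripper": 1},
])

```text
time: 1.6
tool_pos: [453.3, 7.5, 252.4]
tool_rot: [-3.138, -0.003, 0.009]
contact_force: [-0.9, 0.0, -0.4]
opening: 91.7
finger_force: 0.0
```

```bash
python3 - <<'E'
from fit import *
w=grab('wrist','w0');P=cloud(w);print(w['state']['tool_pos'],np.round(w['T_tool_cam'],2).tolist())
m=box(P,(440,520),(20,100),(92,112));q=P[m];print('knob',len(q),np.median(q,0),np.percentile(q,[3,97],axis=0).round(1))
t=grab('top','t1')
E
```

```text
[453.32766231   7.48654114 252.43234849] [[0.0, -0.96, -0.29, 79.07], [1.0, 0.0, 0.0, -0.7], [-0.0, -0.29, 0.96, -132.76], [0.0, 0.0, 0.0, 1.0]]
knob 295 [481.98825939  58.31713324 101.41381218] [[472.6  49.9  95.4]
 [490.2  67.3 102.9]]
```

View pics/w0.png

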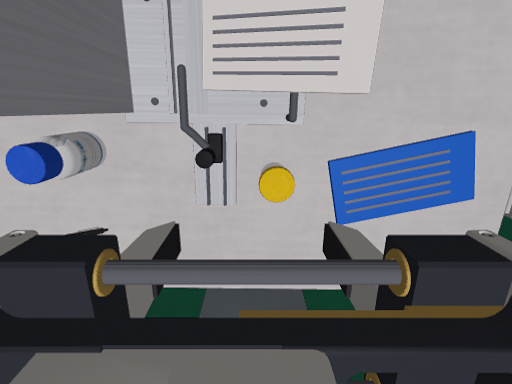

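Wrist picture: knob at (206,158), which gives (481.5, 58.4) with its top at 102. That matches the text and the top camera, and puts the stand's middle at x≈601.5 with its origin at y≈93.5.

>>> apply_moves([
  {"linear": [28, 51, 0], "turn": [0, 0, 0], "gripper": 1},
  {"linear": [28, 51, -40], "turn": [0, 0, 0], "gripper": 1},
  {"linear": [28, 51, -85], "turn": [0, 0, 0], "gripper": 1},
  {"linear": [28, 51, -125], "turn": [0, 0, 0], "gripper": 1},
  {"linear": [28, 51, -146], "turn": [0, 0, 0], "gripper": 1},
])

```text
time: 2.2
tool_pos: [476.5, 48.6, 102.2]
tool_rot: [3.14, 0.006, -0.003]
contact_force: [-0.4, 0.1, -0.3]
opening: 91.7
finger_force: 0.0
```

>>> apply_moves([
  {"linear": [0, 0, 0], "turn": [0, 0, 0], "gripper": -0.2},
  {"linear": [0, 0, 0], "turn": [0, 0, 0], "gripper": -0.6},
  {"linear": [0, 0, 0], "turn": [0, 0, 0], "gripper": -0.8},
  {"linear": [0, 0, 0], "turn": [0, 0, 0], "gripper": -0.8},
  {"linear": [0, 0, 0], "turn": [0, 0, 0], "gripper": -0.8},
])

```text
time: 2.7
tool_pos: [480.2, 51.0, 106.9]
tool_rot: [3.141, -0.002, -0.001]
contact_force: [0.1, 0.1, 0.6]
opening: 56.6
finger_force: 0.0
```

>>> apply_moves([
  {"linear": [1, 7, 0], "turn": [0, 0, 0], "gripper": -0.6},
  {"linear": [1, 7, 0], "turn": [0, 0, 0], "gripper": -0.8},
  {"linear": [1, 7, 0], "turn": [0, 0, 0], "gripper": -0.8},
  {"linear": [1, 7, 0], "turn": [0, 0, 0], "gripper": -0.8},
  {"linear": [1, 7, 0], "turn": [0, 0, 0], "gripper": -0.8},
])

```text
time: 3.2
tool_pos: [480.3, 58.8, 105.7]
tool_rot: [-3.141, 0.0, -0.0]
contact_force: [-0.4, 1.0, 0.1]
opening: 19.3
finger_force: 30.0
```

>>> apply_moves([
  {"linear": [0, 0, 0], "turn": [0, 0, 0], "gripper": -0.8},
  {"linear": [0, 0, 0], "turn": [0, 0, 0], "gripper": -0.8},
  {"linear": [0, 0, 0], "turn": [0, 0, 0], "gripper": -0.8},
  {"linear": [0, 0, 0], "turn": [0, 0, 0], "gripper": -0.8},
  {"linear": [0, 0, 0], "turn": [0, 0, 0], "gripper": -0.8},
])

```text
time: 3.7
tool_pos: [480.2, 58.7, 105.7]
tool_rot: [-3.141, 0.0, -0.0]
contact_force: [0.4, 2.3, -1.5]
opening: 19.1
finger_force: 30.0
```

Knob gripped at 19 mm. I'll slide it aside along -x, about 56 mm.

>>> apply_moves([
  {"linear": [-15, 0, 0], "turn": [0, 0, 0], "gripper": -0.8},
  {"linear": [-30, 0, 0], "turn": [0, 0, 0], "gripper": -0.8},
  {"linear": [-42, 0, 0], "turn": [0, 0, 0], "gripper": -0.8},
  {"linear": [-51, 0, 0], "turn": [0, 0, 0], "gripper": -0.8},
  {"linear": [-56, 0, 0], "turn": [0, 0, 0], "gripper": -0.8},
])

```text
time: 4.2
tool_pos: [425.0, 59.0, 105.9]
tool_rot: [-3.14, -0.003, 0.0]
contact_force: [15.0, 4.4, -24.7]
opening: 19.1
finger_force: 30.0
```

>>> apply_moves([
  {"linear": [0, 0, 0], "turn": [0, 0, 0], "gripper": -0.8},
  {"linear": [0, 0, 0], "turn": [0, 0, 0], "gripper": -0.8},
  {"linear": [0, 0, 0], "turn": [0, 0, 0], "gripper": -0.8},
])

```text
time: 4.5
tool_pos: [425.2, 59.0, 105.8]
tool_rot: [-3.14, -0.002, -0.0]
contact_force: [4.5, 5.1, -9.3]
opening: 18.9
finger_force: 30.0
```

>>> apply_moves([
  {"linear": [0, 0, 0], "turn": [0, 0, 0], "gripper": -0.2},
  {"linear": [0, 0, 0], "turn": [0, 0, 0], "gripper": 0},
  {"linear": [0, 0, 40], "turn": [0, 0, 0], "gripper": 0.2},
  {"linear": [0, 0, 90], "turn": [0, 0, 0], "gripper": 0.2},
  {"linear": [0, -20, 140], "turn": [0, 0, 0], "gripper": 0.2},
])

```text
time: 5.0
tool_pos: [423.5, 41.4, 243.7]
tool_rot: [-3.14, 0.002, 0.004]
contact_force: [0.4, -2.1, 0.0]
opening: 52.7
finger_force: 0.0
```

```bash
python3 - <<'E'
from fit import *
w=grab('wrist','w1');P=cloud(w);s=w['state'];print(s['tool_pos'],s['joint_pos'].round(2),s['contact_force'])
m=box(P,(390,470),(20,100),(92,112));q=P[m];print('knob',len(q),np.median(q,0))
E
```

```text
[423.48994509  41.42083693 243.70523594] [ 0.76  0.16 -0.99  2.08  0.16  0.98 -1.88] [ 0.37669    -2.14075027  0.03981607]
knob 292 [427.34005994  59.16381923 101.43217492]
```

The gate is 54.5 mm aside. Now to the board's front end, turning -90° about z on the way.

>>> apply_moves([
  {"linear": [20, -40, 10], "turn": [0, 0, -8], "gripper": 0.1},
  {"linear": [40, -80, 20], "turn": [0, 0, -16], "gripper": 0.1},
  {"linear": [60, -120, 20], "turn": [0, 0, -24], "gripper": 0.1},
  {"linear": [80, -150, 20], "turn": [0, 0, -32], "gripper": 0.1},
  {"linear": [100, -180, 20], "turn": [0, 0, -40], "gripper": 0.1},
])

```text
time: 5.55
tool_pos: [524.1, -143.1, 262.1]
tool_rot: [3.14, -0.0, -0.707]
contact_force: [0.1, 0.2, 0.3]
opening: 50.3
finger_force: 0.0
```

>>> apply_moves([
  {"linear": [20, -25, 0], "turn": [0, 0, -8], "gripper": 0.1},
  {"linear": [40, -40, 0], "turn": [0, 0, -16], "gripper": 0.1},
  {"linear": [60, -50, 0], "turn": [0, 0, -24], "gripper": 0.1},
  {"linear": [70, -50, 0], "turn": [0, 0, -32], "gripper": 0.1},
  {"linear": [78, -50, 0], "turn": [0, 0, -40], "gripper": 0.1},
])

```text
time: 6.05
tool_pos: [593.1, -191.5, 255.7]
tool_rot: [3.127, 0.01, -1.279]
contact_force: [-0.7, 0.2, -1.8]
opening: 50.2
finger_force: 0.0
```

>>> apply_moves([
  {"linear": [0, 0, 0], "turn": [0, 0, -5], "gripper": 0.1},
  {"linear": [0, 0, 0], "turn": [0, 0, -10], "gripper": 0.1},
  {"linear": [0, 0, 0], "turn": [0, 0, -10], "gripper": 0.1},
])

```text
time: 6.35
tool_pos: [593.5, -190.4, 256.7]
tool_rot: [3.127, 0.005, -1.449]
contact_force: [-0.4, 1.5, 0.3]
opening: 50.6
finger_force: 0.0
```

>>> apply_moves([
  {"linear": [0, 0, 0], "turn": [0, 0, 0], "gripper": 0.1},
])

```text
time: 6.45
tool_pos: [593.9, -188.5, 255.7]
tool_rot: [3.127, 0.009, -1.444]
contact_force: [-0.0, 0.3, 0.2]
opening: 50.2
finger_force: 0.0
```

```bash
python3 - <<'E'
from fit import *
s=sensors.observe();print(s['tool_pos'],s['tool_rot'],s['joint_pos'].round(3),s['contact_force'])
E
```

```text
[ 593.859104  -188.4641913  255.7093296] [ 3.12730207  0.00914931 -1.44385174] [-0.075  0.454  0.462  1.628 -0.22   1.128 -2.569] [-0.00214678  0.30623034  0.19953462]
```

Joint 7 stopped at its limit, so I'm turning the other way, to yaw +90°.

>>> apply_moves([
  {"linear": [0, 0, 0], "turn": [0, 0, 8.5], "gripper": 0.1},
  {"linear": [0, 0, 0], "turn": [0, 0, 17], "gripper": 0.1},
  {"linear": [0, 0, 0], "turn": [0, 0, 25.5], "gripper": 0.1},
  {"linear": [0, 0, 0], "turn": [0, 0, 34], "gripper": 0.1},
  {"linear": [0, 0, 0], "turn": [0, 0, 42], "gripper": 0.1},
])

```text
time: 6.95
tool_pos: [593.4, -190.1, 255.9]
tool_rot: [3.131, 0.011, -0.707]
contact_force: [-0.3, -0.6, 0.3]
opening: 50.4
finger_force: 0.0
```

>>> apply_moves([
  {"linear": [0, 0, 0], "turn": [0, 0, 8.5], "gripper": 0.1},
  {"linear": [0, 0, 0], "turn": [0, 0, 17], "gripper": 0.1},
  {"linear": [0, 0, 0], "turn": [0, 0, 25.5], "gripper": 0.1},
  {"linear": [0, 0, 0], "turn": [0, 0, 34], "gripper": 0.1},
  {"linear": [0, 0, 0], "turn": [0, 0, 42], "gripper": 0.1},
])

```text
time: 7.45
tool_pos: [593.5, -190.2, 256.2]
tool_rot: [3.131, 0.009, 0.026]
contact_force: [0.9, -0.5, -0.8]
opening: 50.7
finger_force: 0.0
```

>>> apply_moves([
  {"linear": [0, 0, 0], "turn": [0, 0, 8.5], "gripper": 0.1},
  {"linear": [0, 0, 0], "turn": [0, 0, 17], "gripper": 0.1},
  {"linear": [0, 0, 0], "turn": [0, 0, 25.5], "gripper": 0.1},
  {"linear": [0, 0, 0], "turn": [0, 0, 34], "gripper": 0.1},
  {"linear": [0, 0, 0], "turn": [0, 0, 42], "gripper": 0.1},
])

```text
time: 7.95
tool_pos: [593.6, -190.2, 256.5]
tool_rot: [3.129, 0.008, 0.759]
contact_force: [0.2, 0.9, -0.2]
opening: 50.5
finger_force: 0.0
```

>>> apply_moves([
  {"linear": [0, 0, 0], "turn": [0, 0, 8.5], "gripper": 0.1},
  {"linear": [0, 0, 0], "turn": [0, 0, 17], "gripper": 0.1},
  {"linear": [0, 0, 0], "turn": [0, 0, 25.5], "gripper": 0.1},
  {"linear": [0, 0, 0], "turn": [0, 0, 34], "gripper": 0.1},
  {"linear": [0, 0, 0], "turn": [0, 0, 42], "gripper": 0.1},
])

```text
time: 8.45
tool_pos: [593.7, -190.3, 256.8]
tool_rot: [3.128, 0.008, 1.491]
contact_force: [0.1, -0.0, 0.2]
opening: 50.4
finger_force: 0.0
```

```bash
python3 - <<'E'
from fit import *
w=grab('wrist','w2');s=w['state'];print(s['tool_pos'],s['tool_rot'],s['joint_pos'].round(3))
P=cloud(w);q=P[box(P,(500,700),(-160,60),(20,100))]
k=np.array([0,-.345,40.]);A=np.c_[q[:,:2],np.ones(len(q))]
for i in range(6): g=abs(q[:,2]-A@k)<6;k=np.linalg.lstsq(A[g],q[g,2],rcond=None)[0]
f=q[g];print(k,f.min(0),f.max(0))
for y in range(-120,60,20):
    t=f[abs(f[:,1]-y)<6]
    if len(t)>5: print(y,np.percentile(t[:,0],[1,99]).round(1),np.median(t[:,2]).round(1))
for x in (570,600,630): t=f[abs(f[:,0]-x)<6];print(x,t[:,1].min())
E
```

```text
[ 593.65505701 -190.30972621  256.84415455] [3.12753491 0.0081893  1.49148388] [ 0.36   0.409 -0.126  1.638  0.063  1.083  0.136]
[-1.14649061e-03 -3.48614844e-01  3.97233468e+01] [ 549.4581236  -120.01269155   35.61727992] [652.69360345   5.47371221  81.43563441]
-120 [551.7 647.9] 78.6
-100 [550.9 648.4] 74.0
-80 [551.4 649.2] 67.1
-60 [552.3 650. ] 60.0
-40 [553.5 650.7] 52.9
-20 [554.  651.5] 45.9
0 [553.8 651.3] 39.5
570 -117.03372508560811
600 -118.36667435235623
630 -119.41954662593142
```

>>> apply_moves([
  {"linear": [8, 0, -30], "turn": [0.4, 0.8, 4.6], "gripper": 0.1},
  {"linear": [8, 0, -70], "turn": [0.4, 0.8, 4.6], "gripper": 0.1},
  {"linear": [8, 0, -110], "turn": [0.4, 0.8, 4.6], "gripper": 0.1},
  {"linear": [8, 0, -150], "turn": [0.4, 0.8, 4.6], "gripper": 0.1},
  {"linear": [8, 20, -182], "turn": [0.4, 0.8, 4.6], "gripper": 0.1},
])

```text
time: 9.0
tool_pos: [600.6, -173.6, 72.4]
tool_rot: [-3.14, 0.003, 1.557]
contact_force: [0.2, 0.0, 0.7]
opening: 50.7
finger_force: 0.0
```

>>> apply_moves([
  {"linear": [0, 15, 0], "turn": [0, 0, 0], "gripper": 0.1},
  {"linear": [0, 28, 0], "turn": [0, 0, 0], "gripper": 0.1},
  {"linear": [0, 38, 0], "turn": [0, 0, 0], "gripper": 0.1},
  {"linear": [0, 43, 0], "turn": [0, 0, 0], "gripper": 0.1},
  {"linear": [0, 48, 0], "turn": [0, 0, 0], "gripper": 0.1},
])

```text
time: 9.5
tool_pos: [603.6, -123.5, 76.3]
tool_rot: [3.139, 0.005, 1.563]
contact_force: [1.5, -4.4, -0.4]
opening: 50.5
finger_force: 2.0
```

>>> apply_moves([
  {"linear": [0, 5, 0], "turn": [0, 0, 0], "gripper": 0.1},
  {"linear": [0, 9, 0], "turn": [0, 0, 0], "gripper": 0.1},
  {"linear": [0, 13, 0], "turn": [0, 0, 0], "gripper": 0.1},
  {"linear": [0, 17, 0], "turn": [0, 0, 0], "gripper": 0.1},
])

```text
time: 9.9
tool_pos: [601.5, -103.8, 73.9]
tool_rot: [-3.139, 0.002, 1.565]
contact_force: [0.3, -1.4, -0.2]
opening: 50.8
finger_force: 0.5
```

```bash
cat > brd.py <<'E'
from fit import *
def rep(c):
    P=cloud(c);q=P[box(P,(540,660),(-130,90),(14,100))]
    k=np.array([0,-.3,35.]);A=np.c_[q[:,:2],np.ones(len(q))]
    for i in range(12): g=abs(q[:,2]-A@k)<(12 if i<4 else 5);k=np.linalg.lstsq(A[g],q[g,2],rcond=None)[0]
    f=q[g];print('plane',k,'tilt',np.degrees(np.arctan(-k[1])),'y',np.percentile(f[:,1],[.5,99.5]))
    for y in range(-120,100,30):
        t=f[abs(f[:,1]-y)<8]
        if len(t)>5: print(y,np.percentile(t[:,0],[1,99]).round(1),np.median(t[:,2]).round(1))
E
python3 - <<'E'
from brd import *
rep(grab('top','t2'))
E
```

```text
plane [-3.87919373e-03 -2.39422000e-01  4.63658373e+01] tilt 13.464415869617872 y [-81.72262815  88.98125291]
-60 [549.8 648.4] 58.4
-30 [550.9 646.7] 51.2
0 [550.7 649.1] 44.3
30 [550.1 646.9] 36.9
60 [551.1 648.7] 30.1
90 [552.1 647.3] 23.3
```

>>> apply_moves([
  {"linear": [0, 4, 0], "turn": [0, 0, 0], "gripper": 0.1},
  {"linear": [0, 7, 0], "turn": [0, 0, 0], "gripper": 0.1},
  {"linear": [0, 10, 0], "turn": [0, 0, 0], "gripper": 0.1},
  {"linear": [0, 12, 0], "turn": [0, 0, 0], "gripper": 0.1},
])

```text
time: 10.35
tool_pos: [601.7, -97.5, 74.3]
tool_rot: [-3.14, 0.008, 1.562]
contact_force: [-0.4, -11.9, 0.7]
opening: 50.8
finger_force: 6.2
```

```bash
python3 - <<'E'
from brd import *
rep(grab('top','t3'))
E
```

```text
plane [-2.26873553e-03 -2.40719574e-01  4.57921355e+01] tilt 13.534710038086763 y [-74.93897839  89.01370374]
-60 [549.7 648.1] 59.0
-30 [551.  647.2] 51.4
0 [552.3 648.5] 44.3
30 [550.  646.9] 37.3
60 [551.5 649. ] 29.9
90 [552.2 649.6] 23.8
```

The foot is against the rib: 12 N, tilt 13.5°, top end at y≈-87. Now back off, tilt the fingers 40° and go under the end.

>>> apply_moves([
  {"linear": [0, -25, 0], "turn": [0, 0, 0], "gripper": 0.1},
  {"linear": [0, -60, 10], "turn": [8, 0, 0], "gripper": 0.1},
  {"linear": [0, -70, 10], "turn": [16, 0, 0], "gripper": 0.1},
  {"linear": [0, -70, 0], "turn": [24, 0, 0], "gripper": 0.1},
  {"linear": [0, -70, -15], "turn": [32, 0, 0], "gripper": 0.1},
])

```text
time: 10.9
tool_pos: [603.9, -164.9, 61.3]
tool_rot: [3.141, -0.559, 1.564]
contact_force: [0.2, -0.5, -1.2]
opening: 50.2
finger_force: 0.0
```

>>> apply_moves([
  {"linear": [0, 0, -10], "turn": [8, 0, 0.4], "gripper": 0.1},
  {"linear": [0, 0, -15], "turn": [8, 0, 0.4], "gripper": 0.1},
  {"linear": [0, 0, -15], "turn": [8, 0, 0.4], "gripper": 0.1},
])

```text
time: 11.2
tool_pos: [600.9, -162.8, 42.1]
tool_rot: [-3.131, -0.696, 1.566]
contact_force: [0.6, 0.6, 0.0]
opening: 50.5
finger_force: 0.0
```

```bash
python3 - <<'E'
from brd import *
c=grab('top','t4');s=c['state'];print(s['tool_pos'],s['tool_rot'],s['joint_pos'].round(2),s['contact_force']);rep(c)
E
```

```text
[ 600.9085049  -162.75714747   42.11973875] [-3.13135606 -0.6958696   1.56553102] [ 0.79  0.96 -0.41  1.49 -0.3   1.11  0.67] [0.57991409 0.58606975 0.00651429]
plane [-1.65600711e-03 -2.35019605e-01  4.49442154e+01] tilt 13.225615665250977 y [-87.72704075  88.89488958]
-90 [550.8 646.7] 63.8
-60 [549.9 648.5] 57.9
-30 [550.8 646.5] 51.2
0 [550.4 648.5] 43.9
30 [550.  647.1] 37.1
60 [551.3 649.1] 29.4
90 [552.2 646.8] 24.2
```

>>> apply_moves([
  {"linear": [0, 40, 2], "turn": [0, 0, 0], "gripper": 0.1},
  {"linear": [0, 54, 5], "turn": [0, 0, 0], "gripper": 0.1},
  {"linear": [0, 61, 8], "turn": [0, 0, 0], "gripper": 0.1},
  {"linear": [0, 65, 10], "turn": [0, 0, 0], "gripper": 0.1},
  {"linear": [0, 66, 12], "turn": [0, 0, 0], "gripper": 0.1},
])

```text
time: 11.75
tool_pos: [602.6, -98.4, 56.9]
tool_rot: [-3.137, -0.691, 1.571]
contact_force: [0.5, -3.0, -1.0]
opening: 50.3
finger_force: 1.4
```

```bash
python3 - <<'E'
import numpy as np
F=np.array([106.5,6.]);R=199
for th in [14]+list(range(18,112,4)):
    t=np.radians(th);a=40 if th<=50 else max(90-th,0);r=np.radians(a)
    d=np.array([np.sin(r),-np.cos(r)]);n=np.array([np.cos(r),np.sin(r)])
    C=F+R*np.array([-np.cos(t),np.sin(t)]);T=C-5*d-10*n;print(th,a,T.round(1))
E
```

```text
14 40 [-97.5  51.5]
18 40 [-93.6  64.9]
22 40 [-88.9  77.9]
26 40 [-83.2  90.6]
30 40 [-76.7 102.9]
34 40 [-69.4 114.7]
38 40 [-61.2 125.9]
42 40 [-52.3 136.6]
46 40 [-42.6 146.6]
50 40 [-32.3 155.8]
54 36 [-21.5 165.2]
58 32 [-10.1 173.7]
62 28 [  1.9 181.4]
66 24 [ 14.4 188.3]
70 20 [ 27.3 194.3]
74 16 [ 40.7 199.3]
78 12 [ 54.3 203.5]
82 8 [ 68.2 206.6]
86 4 [ 82.3 208.8]
90 0 [ 96.5 210. ]
94 0 [110.4 209.5]
98 0 [124.2 208.1]
102 0 [137.9 205.7]
106 0 [151.4 202.3]
110 0 [164.6 198. ]
```

>>> apply_moves([
  {"linear": [0, 3, 5], "turn": [0, 0, 0], "gripper": 0.1},
  {"linear": [0, 6, 12], "turn": [0, 0, 0], "gripper": 0.1},
  {"linear": [0, 9, 20], "turn": [0, 0, 0], "gripper": 0.1},
  {"linear": [0, 13, 28], "turn": [0, 0, 0], "gripper": 0.1},
  {"linear": [0, 16, 35], "turn": [0, 0, 0], "gripper": 0.1},
])

```text
time: 12.25
tool_pos: [602.0, -81.1, 91.8]
tool_rot: [-3.135, -0.695, 1.569]
contact_force: [0.1, -2.7, -0.8]
opening: 50.7
finger_force: 1.3
```

```bash
python3 - <<'E'
from brd import *
c=grab('top','t5');s=c['state'];print(s['tool_pos'],s['tool_rot'],s['contact_force']);rep(c)
E
```

```text
[602.00454049 -81.12854422  91.79057643] [-3.13549556 -0.69501028  1.56941173] [ 0.13005612 -2.72008266 -0.80205266]
plane [-3.51098923e-03 -5.15493528e-01  7.24452297e+01] tilt 27.270812359590675 y [-59.61699505  89.0365237 ]
-60 [549.6 647.8] 98.1
-30 [551.1 647.6] 85.7
0 [549.9 647.1] 71.0
30 [550.2 647.9] 54.9
60 [550.4 647.3] 39.3
90 [552.1 646.9] 25.9
```

>>> apply_moves([
  {"linear": [0, 5, 11], "turn": [0, 0, 0], "gripper": 0.1},
  {"linear": [0, 12, 23], "turn": [0, 0, 0], "gripper": 0.1},
  {"linear": [0, 20, 34], "turn": [0, 0, 0], "gripper": 0.1},
  {"linear": [0, 34, 50], "turn": [0, 0, 0], "gripper": 0.1},
  {"linear": [0, 49, 64], "turn": [0, 0, 0], "gripper": 0.1},
])

```text
time: 12.8
tool_pos: [601.9, -30.1, 156.7]
tool_rot: [-3.136, -0.696, 1.571]
contact_force: [1.0, -0.1, -1.2]
opening: 50.7
finger_force: 0.6
```

>>> apply_moves([
  {"linear": [0, 11, 9], "turn": [-4, 0, 0], "gripper": 0.1},
  {"linear": [0, 22, 18], "turn": [-8, 0, 0], "gripper": 0.1},
  {"linear": [0, 34, 25], "turn": [-12, 0, 0], "gripper": 0.1},
  {"linear": [0, 47, 32], "turn": [-16, 0, 0], "gripper": 0.1},
  {"linear": [0, 60, 38], "turn": [-20, 0, 0], "gripper": 0.1},
])

```text
time: 13.3
tool_pos: [601.7, 30.5, 195.1]
tool_rot: [-3.138, -0.344, 1.572]
contact_force: [-0.0, -0.9, -2.2]
opening: 50.8
finger_force: 0.3
```

```bash
python3 - <<'E'
from brd import *
c=grab('side','s6');s=c['state'];print(s['tool_pos'],s['tool_rot'],s['contact_force'],s['joint_pos'].round(2))
E
```

```text
[601.72221294  30.45384954 195.10714894] [-3.13758685 -0.34402588  1.57189971] [-0.03472965 -0.92234095 -2.21469759] [ 0.4   0.51 -0.4   1.73 -0.18  0.97  0.15]
```

View pics/s6.png

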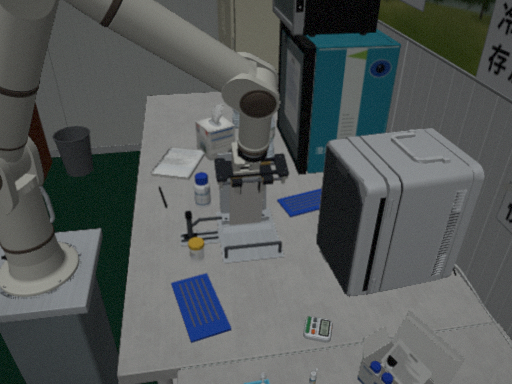

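The side picture shows the board rising on the fingers at about (243,200), cup and bottle untouched. Continuing to vertical.

>>> apply_moves([
  {"linear": [0, 12, 5], "turn": [-4, 0, 0], "gripper": 0.1},
  {"linear": [0, 25, 8], "turn": [-8, 0, 0], "gripper": 0.1},
  {"linear": [0, 37, 10], "turn": [-12, 0, 0], "gripper": 0.1},
  {"linear": [0, 48, 11], "turn": [-16, 0, 0], "gripper": 0.1},
  {"linear": [0, 58, 11], "turn": [-20, 0, 0], "gripper": 0.1},
])

```text
time: 13.85
tool_pos: [601.4, 87.9, 205.2]
tool_rot: [-3.136, 0.004, 1.571]
contact_force: [-0.4, -0.4, -0.5]
opening: 50.4
finger_force: 0.0
```

>>> apply_moves([
  {"linear": [0, 5, 0], "turn": [0, 0, 0], "gripper": 0.1},
  {"linear": [0, 10, 0], "turn": [0, 0, 0], "gripper": 0.1},
  {"linear": [0, 15, 0], "turn": [0, 0, 0], "gripper": 0.1},
  {"linear": [0, 19, 0], "turn": [0, 0, 0], "gripper": 0.1},
  {"linear": [0, 23, 0], "turn": [0, 0, 0], "gripper": 0.1},
])

```text
time: 14.35
tool_pos: [602.0, 107.8, 203.9]
tool_rot: [-3.135, 0.003, 1.568]
contact_force: [0.4, -0.2, -0.1]
opening: 50.5
finger_force: 0.0
```

```bash
python3 - <<'E'
from brd import *
for n in('side','top'):
    c=grab(n,n+'7');s=c['state'];P=cloud(c)
    for h in range(30,215,20):
        q=P[box(P,(540,662),(80,164),(h,h+14))]
        if len(q)>4: print(n,h,len(q),np.percentile(q[:,0],[3,97]).round(),np.percentile(q[:,1],[5,50,95]).round(1))
print(s['tool_pos'],s['tool_rot'],s['contact_force'])
E
```

```text
side 30 145 [547. 643.] [101.3 105.6 112.6]
side 50 143 [546. 642.] [108.2 112.3 117.6]
side 70 147 [547. 641.] [115.  119.6 124.5]
side 90 154 [546. 644.] [121.5 126.2 131.7]
side 110 142 [547. 642.] [128.1 132.9 137. ]
side 130 156 [547. 641.] [134.8 139.4 145. ]
side 150 119 [546. 628.] [140.5 146.  152.2]
side 170 115 [547. 630.] [130.2 153.2 158. ]
side 190 99 [549. 639.] [ 95.2 151.5 162.7]
side 210 60 [555. 641.] [ 93.7  97.4 101. ]
top 190 7 [551. 562.] [159.7 162.6 162.8]
[601.90839032 109.07596343 203.94344285] [-3.13547477e+00  2.23051590e-03  1.56907083e+00] [-0.16354189  1.06029709 -0.08612565]
```

The board leans at about 18.5°, its top at stand x≈69 and centred within 2 mm. I'll retreat and go back to the knob at (427.5, 59).

>>> apply_moves([
  {"linear": [0, -30, 10], "turn": [0, 0, 0], "gripper": 0.1},
  {"linear": [0, -70, 30], "turn": [0, 0, 0], "gripper": 0.1},
  {"linear": [-20, -100, 50], "turn": [0, 0, -8], "gripper": 0.1},
  {"linear": [-50, -110, 60], "turn": [0, 0, -16], "gripper": 0.2},
  {"linear": [-85, -110, 60], "turn": [0, 0, -24], "gripper": 0.3},
])

```text
time: 14.95
tool_pos: [517.6, -4.3, 265.7]
tool_rot: [-3.139, 0.002, 1.14]
contact_force: [-0.3, 0.5, -0.3]
opening: 58.3
finger_force: 0.0
```

>>> apply_moves([
  {"linear": [-25, 10, 0], "turn": [0, 0, -8], "gripper": 0.3},
  {"linear": [-50, 20, 0], "turn": [0, 0, -16], "gripper": 0.3},
  {"linear": [-70, 30, 0], "turn": [0, 0, -24], "gripper": 0.3},
  {"linear": [-85, 45, 0], "turn": [0, 0, -32], "gripper": 0.3},
  {"linear": [-90, 60, 0], "turn": [0, 0, -40], "gripper": 0.3},
])

```text
time: 15.45
tool_pos: [425.4, 58.9, 264.2]
tool_rot: [-3.136, 0.003, 0.446]
contact_force: [0.5, -0.7, -0.2]
opening: 59.4
finger_force: 0.0
```

>>> apply_moves([
  {"linear": [0, 0, 0], "turn": [0, 0, -8], "gripper": 0.3},
  {"linear": [0, 0, 0], "turn": [0, 0, -16], "gripper": 0.3},
  {"linear": [0, 0, 0], "turn": [0, 0, -24], "gripper": 0.3},
  {"linear": [0, 0, 0], "turn": [0, 0, -26], "gripper": 0.3},
  {"linear": [0, 0, 0], "turn": [0, 0, -26], "gripper": 0.3},
])

```text
time: 15.95
tool_pos: [426.9, 58.7, 264.2]
tool_rot: [-3.136, 0.003, -0.002]
contact_force: [0.7, 0.1, -0.0]
opening: 59.5
finger_force: 0.0
```

```bash
python3 - <<'E'
from fit import *
w=grab('wrist','w8');P=cloud(w);s=w['state'];print(s['tool_pos'],s['tool_rot'],s['joint_pos'].round(2))
m=box(P,(390,470),(20,100),(92,112));q=P[m];print('knob',len(q),np.median(q,0))
E
```

```text
[426.94430818  58.71433642 264.22235042] [-3.13573196e+00  2.79361238e-03 -1.50670714e-03] [-0.01  0.07 -0.19  2.06  0.01  1.02 -1.78]
knob 251 [427.27432548  59.36857196 101.45354134]
```

Directly over the knob. Down 158 mm, grip, then slide +x.

>>> apply_moves([
  {"linear": [0, 0, -40], "turn": [0, 0, 0], "gripper": 0.3},
  {"linear": [0, 0, -80], "turn": [0, 0, 0], "gripper": 0.3},
  {"linear": [0, 0, -120], "turn": [0, 0, 0], "gripper": 0.3},
  {"linear": [0, 0, -150], "turn": [0, 0, 0], "gripper": 0.3},
  {"linear": [0, 0, -158], "turn": [0, 0, 0], "gripper": 0.2},
])

```text
time: 16.5
tool_pos: [424.5, 58.5, 103.4]
tool_rot: [-3.137, 0.009, 0.0]
contact_force: [-0.6, 0.1, 0.5]
opening: 56.9
finger_force: 0.0
```

>>> apply_moves([
  {"linear": [0, 0, 0], "turn": [0, 0, 0], "gripper": -0.4},
  {"linear": [0, 0, 0], "turn": [0, 0, 0], "gripper": -0.8},
  {"linear": [0, 0, 0], "turn": [0, 0, 0], "gripper": -0.8},
  {"linear": [0, 0, 0], "turn": [0, 0, 0], "gripper": -0.8},
  {"linear": [0, 0, 0], "turn": [0, 0, 0], "gripper": -0.8},
])

```text
time: 17.0
tool_pos: [427.6, 59.1, 107.0]
tool_rot: [-3.136, 0.001, -0.001]
contact_force: [0.6, -3.9, 1.2]
opening: 19.8
finger_force: 5.6
```

>>> apply_moves([
  {"linear": [12, 0, 0], "turn": [0, 0, 0], "gripper": -0.8},
  {"linear": [24, 0, 0], "turn": [0, 0, 0], "gripper": -0.8},
  {"linear": [36, 0, 0], "turn": [0, 0, 0], "gripper": -0.8},
  {"linear": [46, 0, 0], "turn": [0, 0, 0], "gripper": -0.8},
  {"linear": [52, 0, 0], "turn": [0, 0, 0], "gripper": -0.8},
])

```text
time: 17.5
tool_pos: [480.2, 58.7, 107.0]
tool_rot: [-3.136, 0.002, -0.001]
contact_force: [-2.7, -2.2, 7.9]
opening: 19.3
finger_force: 30.0
```

>>> apply_moves([
  {"linear": [2, 0, 0], "turn": [0, 0, 0], "gripper": -0.8},
  {"linear": [4, 0, 0], "turn": [0, 0, 0], "gripper": -0.8},
  {"linear": [4, 0, 0], "turn": [0, 0, 0], "gripper": -0.8},
  {"linear": [4, 0, 0], "turn": [0, 0, 0], "gripper": -0.8},
])

```text
time: 17.9
tool_pos: [482.8, 58.7, 107.0]
tool_rot: [-3.136, 0.003, -0.001]
contact_force: [-3.9, -2.2, 9.4]
opening: 19.1
finger_force: 30.0
```

Release, rise, and check.

>>> apply_moves([
  {"linear": [0, 0, 0], "turn": [0, 0, 0], "gripper": -0.2},
  {"linear": [0, 0, 0], "turn": [0, 0, 0], "gripper": 0.2},
  {"linear": [0, 0, 40], "turn": [0, 0, 0], "gripper": 0.3},
  {"linear": [-10, -10, 85], "turn": [0, 0, 0], "gripper": 0.3},
  {"linear": [-30, -50, 130], "turn": [0, 0, 0], "gripper": 0.3},
])

```text
time: 18.4
tool_pos: [458.3, 20.2, 228.7]
tool_rot: [-3.134, 0.001, 0.005]
contact_force: [0.0, -1.3, 0.1]
opening: 54.6
finger_force: 0.0
```

>>> apply_moves([
  {"linear": [-10, -50, 20], "turn": [0, 0, 0], "gripper": 0.3},
  {"linear": [-20, -100, 20], "turn": [0, 0, 0], "gripper": 0.3},
  {"linear": [-20, -100, 20], "turn": [0, 0, 0], "gripper": 0.3},
  {"linear": [-20, -100, 20], "turn": [0, 0, 0], "gripper": 0.3},
])

```text
time: 18.8
tool_pos: [436.8, -84.1, 246.7]
tool_rot: [-3.136, 0.003, -0.005]
contact_force: [-0.1, -0.3, 0.0]
opening: 59.7
finger_force: 0.0
```

```bash
python3 - <<'E'
from brd import *
c=grab('side','s9');P=cloud(c)
for h in range(10,215,20):
    q=P[box(P,(540,662),(80,164),(h,h+14))]
    if len(q)>4: print(h,len(q),np.percentile(q[:,0],[3,97]).round(),np.percentile(q[:,1],[5,50,95]).round(1))
for n in('top','wrist'):
    c=grab(n,n+'9');P=cloud(c)
    q=P[box(P,(400,520),(20,100),(92,112))];print(n,'knob',len(q),np.median(q,0) if len(q) else 0)
    q=P[box(P,(540,662),(140,166),(180,212))];print(n,'board top',len(q),np.median(q,0) if len(q) else 0)
a=load('s9')['img'][110:290,150:330,::-1];b=load('top9')['img'][150:290,170:330,::-1]
cv2.imwrite('pics/f.png',np.hstack([cv2.resize(a,(400,400)),cv2.resize(b,(400,400))]))
E
```

```text
10 233 [543. 657.] [ 83.4  98.  109.5]
30 117 [552. 644.] [ 99.  106.1 111.4]
50 166 [545. 639.] [ 88.  112.5 117.5]
70 148 [548. 643.] [114.5 119.  124.2]
90 161 [547. 644.] [120.8 126.4 131.3]
110 152 [548. 642.] [127.3 132.7 138.5]
130 160 [545. 643.] [134.7 139.6 145.9]
150 155 [549. 643.] [141.3 146.6 151.9]
170 156 [548. 641.] [147.5 152.7 157.8]
190 81 [549. 645.] [154.5 159.2 163.5]
210 11 [554. 652.] [161.9 162.7 163.8]
top knob 31 [483.44051145  55.31801877 103.071939  ]
top board top 216 [600.76591867 159.13337685 195.67510619]
wrist knob 357 [481.80423518  56.64859284 101.20868658]
wrist board top 0 0
```

View pics/f.png

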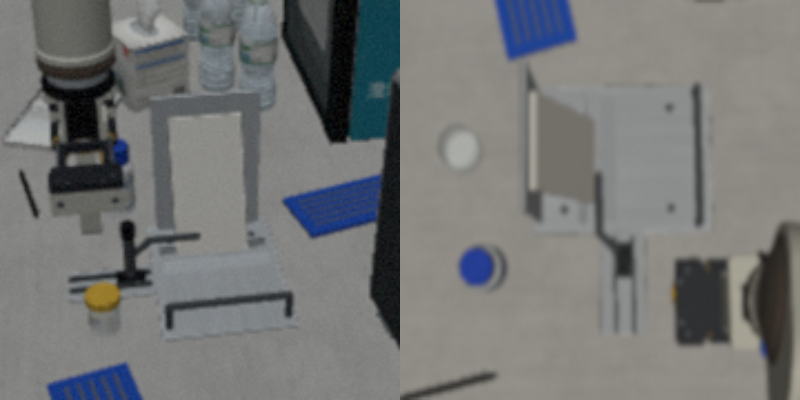

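The board leans centred on the back wall (left crop, about (205,185)). The gate's arm bars it again (left crop, about (170,240)), with the knob back at x≈482. The cup, bottle and beaker stand where they were, and the arm is clear. Handing in.

```bash
python3 -c "
from rig import workorder
print(workorder.finish_job())"
```

```text
the job is handed in; nothing more can be done
None
```

The job is handed in at about 19 s; no verdict came back: by the camera measurements, the board leans midway on the back wall with its foot in the groove, the gate is home, and the cup, beaker and bottle are undisturbed.

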